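# Line up the wrench sockets by size in their tray

### The arm

A 7-joint arm with a two-finger parallel gripper is mounted at the origin on the work surface. World frame = base frame: x ahead of the robot, y to its left, z up, the work surface at z = 0. Lengths are in mm, angles in rad, forces in N, time in s.
With the tool pointing down it reaches from about 400 to 875 mm from the base axis. Payload 19.3 kg.
Tool frame: the origin (TCP) lies at the very end of the fingers, on their centre line; the grasp point (between the pads) lies 19 mm behind it (bot.grip_point_offset is the distance from the TCP to the grasp point, in mm); z points along the fingers, y is the line along which they close (so a half turn about z gives the same grasp; the last joint's range is limited). The gripper opens to 85 mm and grips with 20 to 120 N. Pads are 22 mm wide; open, the fingers measure 114 mm over their backs; the gripper's body (76 mm by 85 mm) begins 54 mm behind the grasp point. The pads swing forward as they close: fully open they stand 13 mm farther back than shut.
Start: joints at [1.036, 0.521, -0.036, 1.599, 0.021, 1.021, -0.113], TCP at [280.125, -558.699, 231.291] pointing down, gripper open.
Joint ranges: [-2.91, 2.91], [-0.3, 2.13], [-1.5, 1.42], [0.17, 2.43], [-1.26, 4.41], [0.16, 1.93], [-2.52, 2.52]. Speed limits (rad/s): [1.89, 1.89, 2.39, 2.39, 3.01, 3.01, 3.01].

### API

Orientations are given as a unit quaternion [x, y, z, w].
In Python, from cell import bot gives the robot as it stands.
- The arm moves only by the tool move_arm, never from a script. Its argument "steps" is a list of rows, each an object of numbers: "tx", "ty", "tz": the shift along the world's x, y, z scaled (see below); "wx", "wy", "wz": the turn, a rotation vector about the world's x, y, z scaled (see below). In form: [{"tx": .., "ty": .., "tz": .., "wx": .., "wy": .., "wz": ..}, ...]. A call has 1 to 10 rows; each row shifts and turns the commanded pose from where the row before left it; what a row does not reach is not made up. The controller multiplies each number of a shift by 0.6 m and each number of a turn by 90 degrees. A row lasts 1/8 s, in which the tool goes at most 62.5 mm and 10.7 degrees, less where a joint would pass 70% of its speed; a pose out of reach is approached as far as the arm can. A call with a number of a shift or a turn outside -1 to 1 is refused whole. A call with a gripper value outside its range is refused whole. "hand" is the closure, from -1 (fully open) to 1 (shut), set as the call begins (left out, the last holds). The fingers move at their own pace and stop on an object; "force" is the grip in N (left out, the last holds). Time passes only in rows, so rows that do not move let the fingers close. It gives the time, the measured TCP pose, the force, the opening and the grip force at its end, in the units of the state.
- bot.get_obs(): the state, without advancing time (a new reading comes with each control period).
- bot.capture(name): name is "side" or "top" or "wrist"; returns (picture, depth): 420x560x3 uint8, red, green, blue; 420x560 float32, mm along the optical axis (not along the pixel's ray), 0 where there is no reading.
- bot.camera_info(name): a dict with "vertical_fov" (degrees; the focal length in pixels is half the picture's height over the tangent of half this angle, whatever the lens; pixels are square), "cx", "cy" (the principal point, pixels), "dist" ([k1, k2, p1, p2, k3] as OpenCV has them; the pictures are not rectified), "rvec" (rotation vector, rad) and "tvec" (3), from world to camera coordinates, as OpenCV has them; the wrist camera has in their place "mount" (4x4, takes a point from camera to tool coordinates, whose origin is the TCP and whose axes are the flange's). Camera axes: x right, y down, z forward; pixel columns grow to the right and rows downward; lengths in mm; the calibration is good to about 2 mm. A picture is of the moment at which its call begins: read the wrist's pose just before it. camera_info takes no time and is no camera call.
- bot.job_done(): hands the job in; it is judged then, once.
The state is a dict: "clock": time; "joint_pos": joint angles; "dq": joint speeds; "joint_torque": joint torques, N m; "eef_pos": TCP position; "orientation": TCP orientation; "force": force on the tool from outside, world axes, zero at the start; "torque": the same for the moment, N m; "grip_width": opening from 0.0 (shut) to 1.0 (fully open); "finger_force": force on a finger pad.
Only numpy, scipy, OpenCV 4.12 (cv2) and the standard library are available. Lean on these libraries where they do the work, as an engineer would, in place of code of your own. Each camera call takes 0.05 s, during which the arm holds its last target. There are 200 camera calls.

### The job

Put the five loose wrench sockets back into the blue socket tray in order of size: the smallest in the narrowest compartment, and so on up to the largest in the widest. Stand each one upright, mouth up, flat on the tray floor and centred on its printed white ring.

Things in the scene. Friction and masses are not known exactly. Their poses are not given: they have to be found in the camera images.
- socket_1: the smallest of the five steel wrench sockets: a bright round steel sleeve standing upright on the bench, hexagon mouth up, outer diameter 22 mm (the lowest 12 mm, the drive end with a dark band, is about 21 mm), 38 mm tall, about 60 g. Origin: centre of its underside; z points up its axis
- socket_2: the second smallest of the five steel wrench sockets: a bright round steel sleeve standing upright on the bench, hexagon mouth up, outer diameter 29 mm (the lowest 12 mm, the drive end with a dark band, is about 25 mm), 40 mm tall, about 110 g. Origin: centre of its underside; z points up its axis
- socket_3: the middle-sized of the five steel wrench sockets: a bright round steel sleeve standing upright on the bench, hexagon mouth up, outer diameter 36 mm (the lowest 12 mm, the drive end with a dark band, is about 31 mm), 44 mm tall, about 180 g. Origin: centre of its underside; z points up its axis
- socket_4: the second largest of the five steel wrench sockets: a bright round steel sleeve standing upright on the bench, hexagon mouth up, outer diameter 43 mm (the lowest 12 mm, the drive end with a dark band, is about 37 mm), 48 mm tall, about 280 g. Origin: centre of its underside; z points up its axis
- socket_5: the largest of the five steel wrench sockets: a bright round steel sleeve standing upright on the bench, hexagon mouth up, outer diameter 50 mm (the lowest 12 mm, the drive end with a dark band, is about 43 mm), 52 mm tall, about 400 g. Origin: centre of its underside; z points up its axis
- place_1: white ring, 32 mm outside, printed on the tray's black floor: the place in the 42 mm wide compartment, narrowest of the blue tray's five. Origin: its centre, on the tray floor, 6 mm above the bench; x points across the tray, y along the row towards the wider compartments. The tray is fixed, 306 mm long, 86 mm wide, its compartments in one row from narrowest to widest
- place_2: white ring, 39 mm outside, printed on the tray's black floor: the place in the 49 mm wide compartment, second narrowest of the blue tray's five. Origin: its centre, on the tray floor, 6 mm above the bench; x points across the tray, y along the row towards the wider compartments. Ribs between compartments are 4 mm thick, top 12 mm above the bench
- place_3: white ring, 46 mm outside, printed on the tray's black floor: the place in the 56 mm wide compartment, third of the blue tray's five. Origin: its centre, on the tray floor, 6 mm above the bench; x points across the tray, y along the row towards the wider compartments. Each compartment is 76 mm long across the tray
- place_4: white ring, 53 mm outside, printed on the tray's black floor: the place in the 63 mm wide compartment, second widest of the blue tray's five. Origin: its centre, on the tray floor, 6 mm above the bench; x points across the tray, y along the row towards the wider compartments. The tray's sides and ends stand 12 mm above the bench
- place_5: white ring, 60 mm outside, printed on the tray's black floor: the place in the 70 mm wide compartment, widest of the blue tray's five. Origin: its centre, on the tray floor, 6 mm above the bench; x points across the tray, y along the row towards the wider compartments. Ring centres lie 0, 49.5, 106, 169.5, 240 mm along the row from the first
Things that resemble listed ones, but are neither listed nor needed, are in the scene too. What is shaped like the socket_4 but red is not meant.

How it is judged:
By the outcome, as a careful person would: the job done as asked, in the order asked, and still so for the second after the job is handed in, with the robot touching nothing.
It also fails if it takes over 112 s, if anything falls off the work surface, if the arm or the gripper's body presses on something with over 40 N, if the wrist force passes 120 N, or if a joint passes its speed limit or range.

## Working session

There is one attempt and no reset: what is moved stays moved. The work goes in short steps, Python scripts to look and compute and a tool call to move; the robot and the scene stay as the last step left them, time stands still between calls to the robot, and variables do not carry over. Pictures are saved under pics/ and viewed, at most 14 in all, crops included, and the job is handed in when it is done.

Besides the shell and the picture viewer there is one more tool, called as a command line: name --argument value ..., lists and objects as JSON in quotes. move_arm: Moves the arm, as the interface text tells. Its arguments: {"type":"object","properties":{"steps":{"type":"array","items":{"type":"object","properties":{"tx":{"type":"number"},"ty":{"type":"number"},"tz":{"type":"number"},"wx":{"type":"number"},"wy":{"type":"number"},"wz":{"type":"number"}}}},"hand":{"type":"number"},"force":{"type":"number"}},"required":["steps"]}

```bash
mkdir -p pics; ls; cat > h.py <<'E'
import numpy as np, cv2, json
from cell import bot
from scipy.spatial.transform import Rotation as R
def K(ci):
    f=210/np.tan(np.radians(ci["vertical_fov"])/2)
    return np.array([[f,0,ci["cx"]],[0,f,ci["cy"]],[0,0,1.]])
def ext(name,obs=None):
    ci=bot.camera_info(name)
    if "rvec" in ci:
        Rm=cv2.Rodrigues(np.array(ci["rvec"],float))[0]; t=np.array(ci["tvec"],float).ravel()
        return Rm.T, -Rm.T@t     # cam->world rot, centre
    M=np.array(ci["mount"]); T=R.from_quat(obs["orientation"]).as_matrix()
    return T@M[:3,:3], T@M[:3,3]+np.array(obs["eef_pos"])
def ray(name,uv,z,obs=None):
    ci=bot.camera_info(name)
    p=cv2.undistortPoints(np.array(uv,float).reshape(-1,1,2),K(ci),np.array(ci["dist"],float)).reshape(-1,2)
    Rw,c=ext(name,obs); d=np.c_[p,np.ones(len(p))]@Rw.T
    return c+d*((z-c[2])/d[:,2])[:,None]
def cloud(name,depth,obs=None):
    ci=bot.camera_info(name); h,w=depth.shape
    v,u=np.mgrid[:h,:w]; p=cv2.undistortPoints(np.stack([u,v],-1).reshape(-1,1,2).astype(float),K(ci),np.array(ci["dist"],float)).reshape(-1,2)
    Rw,c=ext(name,obs); d=np.c_[p,np.ones(len(p))]*depth.reshape(-1,1)
    return (d@Rw.T+c).reshape(h,w,3)
def save(n,im): cv2.imwrite("pics/"+n+".png",im[...,::-1])
E
python3 - <<'E'
from h import *
o=bot.get_obs(); print(o)
for n in ["top","side","wrist"]:
    im,d=bot.capture(n); save(n+"0",im); np.savez(n+"0",im=im,d=d); print(n,bot.camera_info(n), ext(n,o)[1])
E
```

```text
pics
{'clock': 0.0, 'joint_pos': array([ 1.03582157,  0.52201996, -0.03636558,  1.59999633,  0.021194  ,
        1.02112289, -0.11285289]), 'dq': array([-0.00026304, -0.00027654, -0.00081503, -0.00027406,  0.00124398,
       -0.001556  , -0.00010098]), 'joint_torque': array([-9.88167449e-04, -9.27095532e+01,  1.97931156e+00, -3.69934988e+01,
        1.77271018e-02,  8.31843558e-03, -5.61965408e-06]), 'eef_pos': array([ 279.97225778, -558.40074353,  230.72578271]), 'orientation': array([ 9.73123000e-01,  2.30285233e-01, -1.62711046e-04, -5.57721299e-04]), 'force': array([0.03467596, 0.68851465, 0.14223294]), 'torque': array([0.02821624, 0.05310948, 0.01862636]), 'finger_force': 0.0, 'grip_width': 1.0008640672314435}
top {'vertical_fov': 57.02877135759584, 'cx': 275.14348405623366, 'cy': 208.08520335383741, 'dist': array([-0.04615825,  0.        ,  0.        ,  0.        ,  0.        ]), 'rvec': array([ 2.19398341, -2.15037905,  0.1058793 ]), 'tvec': array([-16.17998972, 537.99245769, 921.68025669])} [446.82608182  -5.50764928 969.28235854]
side {'vertical_fov': 53.684395387051545, 'cx
[... 153 characters left out ...]
 -2.67154869,  1.5248953 ]), 'tvec': array([ 521.46881993,   86.23133885, 1128.8209911 ])} [390.60968951 995.27043027 640.6740552 ]
wrist {'vertical_fov': 66.0571490746022, 'cx': 275.9950023155782, 'cy': 211.69115734956452, 'dist': array([-0.07775291,  0.        ,  0.        ,  0.        ,  0.        ]), 'mount': array([[ 3.16802064e-04, -9.65082541e-01, -2.61945776e-01,
         6.69264864e+01],
       [ 9.99999070e-01,  6.53120402e-04, -1.19686346e-03,
        -4.35251238e-01],
       [ 1.32615416e-03, -2.61945153e-01,  9.65081850e-01,
        -1.42478647e+02],
       [ 0.00000000e+00,  0.00000000e+00,  0.00000000e+00,
         1.00000000e+00]])} [ 339.68698704 -528.15972556  373.20083582]
```

View pics/top0.png

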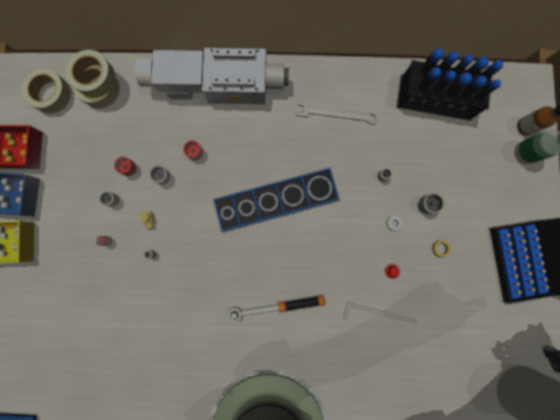

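View pics/side0.png

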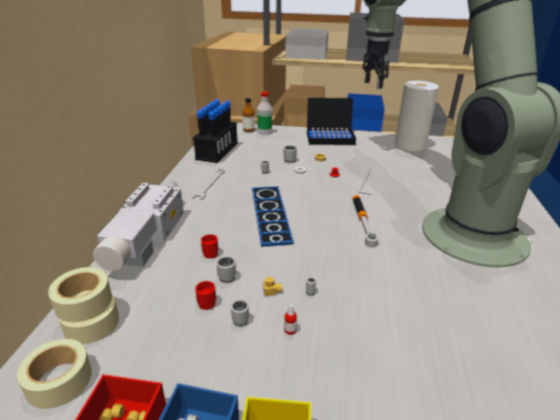

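The top view shows steel sockets near (432,204), (386,175), (160,175), (109,199) and (150,254), and red lookalikes at (124,166) and (193,150). The tray's rings run from (228,212), the narrowest, to (319,187), the widest.

```bash
cat > m.py <<'E'
from h import *
def sockets():
    z=np.load("top0.npz"); im,d=z["im"],z["d"]; P=cloud("top",d)
    print("bench z",np.median(P[300:340,120:200,2]))
    for s in [(432,204),(386,175),(160,175),(109,199),(150,254),(124,166),(193,150)]:
        g=ray("top",[s],30)[0]
        m=(np.hypot(P[...,0]-g[0],P[...,1]-g[1])<45)&(P[...,2]>15)&(d>0)
        n,l,st,c=cv2.connectedComponentsWithStats(m.astype(np.uint8))
        k=l[s[1],s[0]] or 1+np.argmax(st[1:,4]); Q=P[l==k]; h=np.percentile(Q[:,2],90)
        T=Q[Q[:,2]>h-5]; (x,y),r=cv2.minEnclosingCircle(T[:,:2].astype(np.float32))
        print(s,"h %.0f xy %.1f %.1f D %.1f n %d"%(h,x,y,2*r,len(T)), "mean",T[:,:2].mean(0).round(1))
def rings():
    z=np.load("top0.npz"); im=z["im"]; hsv=cv2.cvtColor(im,cv2.COLOR_RGB2HSV)
    m=((hsv[...,2]>95)&(hsv[...,1]<110)).astype(np.uint8)
    out=[]
    for s in [(228,212),(247,207),(268,201),(292,194),(319,187)]:
        v,u=np.mgrid[:420,:560]; dd=np.hypot(u-s[0],v-s[1])<16
        n,l,st,c=cv2.connectedComponentsWithStats(m)
        best=[k for k in range(1,n) if np.hypot(*(c[k]-s))<6 and st[k,4]>15]
        if not best: print("none",s); out.append([np.nan]*2); continue
        k=max(best,key=lambda k:st[k,4]); x,y,w,h,a=st[k]
        cnt=cv2.findContours((l==k).astype(np.uint8),cv2.RETR_EXTERNAL,cv2.CHAIN_APPROX_NONE)[0][0]
        W=ray("top",cnt.reshape(-1,2),6)[:,:2].astype(np.float32); (cx,cy),r=cv2.minEnclosingCircle(W)
        e=cv2.fitEllipse(W); print(s,"a",a,"enc",round(cx,1),round(cy,1),"D",round(2*r,1),"ell",np.round(e[0],1)); out.append(e[0])
    out=np.array(out); t=np.array([0,49.5,106,169.5,240]); ok=~np.isnan(out[:,0])
    A=np.c_[np.ones(5),t]; C=np.linalg.lstsq(A[ok],out[ok],rcond=None)[0]
    print("fit",C.round(3),"|dir|",np.linalg.norm(C[1]),"yaw",np.arctan2(C[1,1],C[1,0])); print((A@C).round(1)); print((out-A@C).round(1))
sockets(); rings()
E
python3 m.py
```

```text
bench z 0.968765579737692
(432, 204) h 52 xy 555.4 -386.8 D 50.5 n 135 mean [ 555.3 -386.6]
(386, 175) h 40 xy 627.7 -274.3 D 29.4 n 61 mean [ 627.2 -274.2]
(160, 175) h 49 xy 613.7 281.9 D 44.5 n 108 mean [614.  281.9]
(109, 199) h 45 xy 551.6 406.3 D 37.8 n 86 mean [552.4 407.2]
(150, 254) h 40 xy 420.4 300.1 D 22.0 n 41 mean [419.7 300.6]
(124, 166) h 49 xy 635.2 369.3 D 45.3 n 112 mean [636.  368.6]
(193, 150) h 49 xy 677.7 201.8 D 44.2 n 102 mean [677.5 202.1]
(228, 212) a 30 enc 527.4 114.7 D 31.6 ell [526.2 114.5]
(247, 207) a 37 enc 539.5 68.1 D 37.9 ell [540.2  67.6]
none (268, 201)
none (292, 194)
none (319, 187)
fit [[ 5.26154e+02  1.14508e+02]
 [ 2.83000e-01 -9.47000e-01]] |dir| 0.9886087992876682 yaw -1.2800879446343607
[[ 526.2  114.5]
 [ 540.2   67.6]
 [ 556.2   14.1]
 [ 574.2  -46. ]
 [ 594.2 -112.8]]
[[ 0.  0.]
 [ 0.  0.]
 [nan nan]
 [nan nan]
 [nan nan]]
```

move_arm --steps '[{"tx":0.0467,"ty":0.0963,"tz":0,"wz":0.0889},{"tx":0.0467,"ty":0.0963,"tz":0,"wz":0.0889},{"tx":0.0467,"ty":0.0963,"tz":0,"wz":0.0889},{"tx":0.0467,"ty":0.0963,"tz":0,"wz":0.0889},{"tx":0.0467,"ty":0.0963,"tz":0,"wz":0.0889},{"tx":0.0467,"ty":0.0963,"tz":0,"wz":0.0889},{"tx":0.0467,"ty":0.0963,"tz":0,"wz":0.0889},{"tx":0.0467,"ty":0.0963,"tz":0,"wz":0.0889},{"tx":0.0467,"ty":0.0963,"tz":0,"wz":0.0889},{"tx":0.0467,"ty":0.0963,"tz":0,"wz":0.0889}]' --hand -1 --force 50

```text
invalid input
```

move_arm --steps '[{"tx":0},{"tx":0}]'

```text
invalid input
```

```bash
python3 - <<'E'
from h import *
o=bot.get_obs(); im,d=bot.capture("wrist"); save("w1",im); np.savez("w1",im=im,d=d,p=o["eef_pos"],q=o["orientation"])
r=R.from_quat(o["orientation"]).as_matrix(); print(o["clock"],o["eef_pos"].round(1),o["joint_pos"].round(2),r.round(3).tolist())
E
```

```text
0.15 [ 280.  -558.5  230.9] [ 1.04  0.52 -0.04  1.6   0.02  1.02 -0.11] [[0.894, 0.448, -0.0], [0.448, -0.894, 0.001], [-0.0, -0.001, -1.0]]
```

View pics/w1.png

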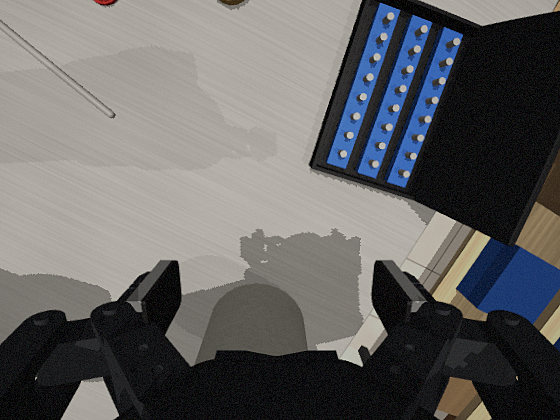

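The picture was taken from the start pose, because the move was refused: each row needs all six keys. It shows the fingers filling the rows below about 260, so the tray should lie higher in the view.

move_arm --steps '[{"tx":0.048,"ty":0.088,"tz":0,"wx":0,"wy":0,"wz":0.0889},{"tx":0.048,"ty":0.088,"tz":0,"wx":0,"wy":0,"wz":0.0889},{"tx":0.048,"ty":0.088,"tz":0,"wx":0,"wy":0,"wz":0.0889},{"tx":0.048,"ty":0.088,"tz":0,"wx":0,"wy":0,"wz":0.0889},{"tx":0.048,"ty":0.088,"tz":0,"wx":0,"wy":0,"wz":0.0889},{"tx":0.048,"ty":0.088,"tz":0,"wx":0,"wy":0,"wz":0.0889},{"tx":0.048,"ty":0.088,"tz":0,"wx":0,"wy":0,"wz":0.0889},{"tx":0.048,"ty":0.088,"tz":0,"wx":0,"wy":0,"wz":0.0889},{"tx":0.048,"ty":0.088,"tz":0,"wx":0,"wy":0,"wz":0.0889},{"tx":0.048,"ty":0.088,"tz":0,"wx":0,"wy":0,"wz":0.0889}]' --hand -1 --force 50

```text
clock: 1.45
eef_pos: [568.8, -29.1, 231.3]
orientation: [0.596, 0.803, -0.0, 0.0]
force: [0.5, -0.9, 0.2]
grip_width: 1.0
finger_force: 0.0
```

move_arm --steps '[{"tx":0,"ty":0,"tz":0,"wx":0,"wy":0,"wz":0},{"tx":0,"ty":0,"tz":0,"wx":0,"wy":0,"wz":0}]'

```text
clock: 1.7
eef_pos: [567.9, -31.0, 231.0]
orientation: [0.598, 0.802, -0.0, -0.0]
force: [0.1, -0.5, 0.5]
grip_width: 1.001
finger_force: 0.0
```

```bash
python3 - <<'E'
from h import *
o=bot.get_obs(); im,d=bot.capture("wrist"); save("w2",im); np.savez("w2",im=im,d=d,p=o["eef_pos"],q=o["orientation"])
r=R.from_quat(o["orientation"]).as_matrix(); print(o["clock"],o["eef_pos"].round(1),o["joint_pos"].round(2),r.round(3).tolist())
E
```

```text
1.7 [567.9 -31.  231. ] [ 0.31  0.47 -0.5   1.73  0.26  1.01  0.  ] [[-0.286, 0.958, -0.001], [0.958, 0.286, -0.0], [-0.0, -0.001, -1.0]]
```

View pics/w2.png

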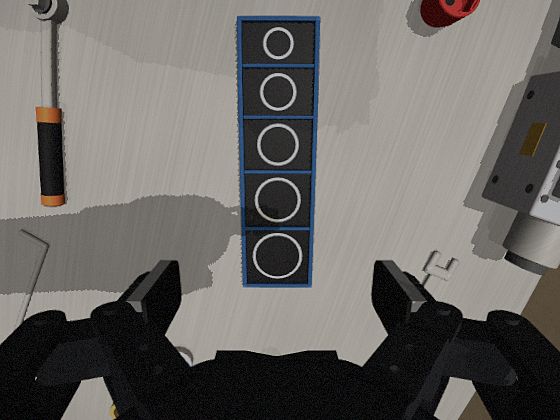

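The wrist view shows all five rings in a column, from (278,43) to (277,256), and the tray is aligned with the tool axes.

```bash
cat > rw.py <<'E'
from h import *
z=np.load("w2.npz"); im=z["im"]; o=dict(eef_pos=z["p"],orientation=z["q"])
hsv=cv2.cvtColor(im,cv2.COLOR_RGB2HSV); m=((hsv[...,2]>120)&(hsv[...,1]<90)).astype(np.uint8)
n,l,st,c=cv2.connectedComponentsWithStats(m); W=[]
for s in [(278,43),(278,92),(278,145),(277,200),(277,256)]:
    k=min((k for k in range(1,n) if 60<st[k,4]<3000),key=lambda k:np.hypot(*(c[k]-s)))
    cnt=cv2.findContours((l==k).astype(np.uint8),cv2.RETR_EXTERNAL,cv2.CHAIN_APPROX_NONE)[0][0].reshape(-1,2)
    w=ray("wrist",cnt,6,o)[:,:2].astype(np.float32); e=cv2.fitEllipse(w); W.append(e[0]); print(st[k],np.round(e[0],1),np.round(e[1],1))
W=np.array(W); A=np.c_[np.ones(5),[0,49.5,106,169.5,240]]; C=np.linalg.lstsq(A,W,rcond=None)[0]
print(C,np.linalg.norm(C[1]),np.arctan2(C[1,1],C[1,0])); print((A@C).round(1),(W-A@C).round(1))
P=cloud("wrist",z["d"],o); print(np.median(P[150:170,360:400,2]))
E
python3 rw.py
```

```text
[263  27  31  32 271] [526.7 115.1] [31.1 31.3]
[260  73  36  38 325] [540.7  67.5] [38.2 38.3]
[257 124  42  42 376] [556.7  13.3] [45.  45.6]
[255 178  46  44 367] [574.7 -47.6] [51.8 52.3]
[253 233  49  46 367] [ 594.6 -115.2] [58.8 59.3]
[[ 5.26690078e+02  1.15027660e+02]
 [ 2.83172749e-01 -9.59327549e-01]] 1.0002480450353433 -1.2837688888478729
[[ 526.7  115. ]
 [ 540.7   67.5]
 [ 556.7   13.3]
 [ 574.7  -47.6]
 [ 594.7 -115.2]] [[-0.   0.1]
 [ 0.  -0. ]
 [ 0.  -0.1]
 [ 0.  -0. ]
 [-0.   0.1]]
-0.22934684304911457
```

move_arm --steps '[{"tx":-0.0352,"ty":0.0788,"tz":-0.0193,"wx":0,"wy":0,"wz":0},{"tx":-0.0352,"ty":0.0788,"tz":-0.0193,"wx":0,"wy":0,"wz":0},{"tx":-0.0352,"ty":0.0788,"tz":-0.0193,"wx":0,"wy":0,"wz":0},{"tx":-0.0352,"ty":0.0788,"tz":-0.0193,"wx":0,"wy":0,"wz":0},{"tx":-0.0352,"ty":0.0788,"tz":-0.0193,"wx":0,"wy":0,"wz":0},{"tx":-0.0352,"ty":0.0788,"tz":-0.0193,"wx":0,"wy":0,"wz":0},{"tx":-0.0352,"ty":0.0788,"tz":-0.0193,"wx":0,"wy":0,"wz":0},{"tx":0,"ty":0,"tz":0,"wx":0,"wy":0,"wz":0},{"tx":0,"ty":0,"tz":0,"wx":0,"wy":0,"wz":0}]'

```text
clock: 2.88
eef_pos: [420.9, 299.0, 150.3]
orientation: [0.598, 0.802, -0.0, 0.0]
force: [0.6, -0.5, 0.1]
grip_width: 0.998
finger_force: 0.0
```

```bash
cat > ws.py <<'E'
import sys; from h import *
x,y,h=map(float,sys.argv[1:4])
o=bot.get_obs(); im,d=bot.capture("wrist"); save(sys.argv[4],im)
P=cloud("wrist",d,o); m=(np.hypot(P[...,0]-x,P[...,1]-y)<40)&(abs(P[...,2]-h)<6)&(d>0)
m[260:, :180]=0; m[260:,372:]=0
n,l,st,c=cv2.connectedComponentsWithStats(m.astype(np.uint8)); k=1+np.argmax(st[1:,4]); T=P[l==k]
cnt=cv2.findContours((l==k).astype(np.uint8),cv2.RETR_EXTERNAL,cv2.CHAIN_APPROX_NONE)[0][0].reshape(-1,2)
z=np.median(T[:,2]); W=ray("wrist",cnt,h,o)[:,:2].astype(np.float32); e=cv2.fitEllipse(W)
t=o["eef_pos"]; print("t",round(o["clock"],2),"tcp",t.round(1),"yaw/tilt",R.from_quat(o["orientation"]).as_matrix()[:2,1].round(3),o["orientation"].round(4))
print("px",c[k].round(),"z",z.round(1),"xy",np.round(e[0],1),"D",np.round(e[1],1),"enc",[np.round(q,1) for q in cv2.minEnclosingCircle(W)])
print("delta xy scaled",((np.array(e[0])-t[:2])/600).round(4),"tz to 10:",round((10-t[2])/600,4))
E
python3 ws.py 420 300 38 s1
```

```text
t 2.88 tcp [420.9 299.  150.3] yaw/tilt [0.959 0.285] [ 5.980e-01  8.015e-01 -2.000e-04  4.000e-04]
px [274. 206.] z 37.3 xy [419.1 301. ] D [21.2 22. ] enc [array([419.2, 301. ]), np.float64(11.3)]
delta xy scaled [-0.0029  0.0033] tz to 10: -0.2338
```

move_arm --steps '[{"tx":-0.0029,"ty":0.0033,"tz":-0.08,"wx":0,"wy":0,"wz":0},{"tx":0,"ty":0,"tz":-0.08,"wx":0,"wy":0,"wz":0},{"tx":0,"ty":0,"tz":-0.05,"wx":0,"wy":0,"wz":0},{"tx":0,"ty":0,"tz":-0.0235,"wx":0,"wy":0,"wz":0},{"tx":0,"ty":0,"tz":0,"wx":0,"wy":0,"wz":0},{"tx":0,"ty":0,"tz":0,"wx":0,"wy":0,"wz":0}]'

```text
clock: 3.68
eef_pos: [419.3, 302.3, 11.3]
orientation: [0.598, 0.802, 0.001, 0.0]
force: [-0.1, 0.4, 0.8]
grip_width: 1.002
finger_force: 0.0
```

move_arm --steps '[{"tx":0,"ty":0,"tz":0,"wx":0,"wy":0,"wz":0},{"tx":0,"ty":0,"tz":0,"wx":0,"wy":0,"wz":0},{"tx":0,"ty":0,"tz":0,"wx":0,"wy":0,"wz":0},{"tx":0,"ty":0,"tz":0,"wx":0,"wy":0,"wz":0}]' --hand 1 --force 50

```text
clock: 4.18
eef_pos: [418.6, 302.3, 10.4]
orientation: [0.597, 0.802, 0.0, 0.0]
force: [-1.5, -0.7, 7.4]
grip_width: 0.242
finger_force: 48.5
```

move_arm --steps '[{"tx":0,"ty":0,"tz":0.06,"wx":0,"wy":0,"wz":0},{"tx":0,"ty":0,"tz":0.09,"wx":0,"wy":0,"wz":0},{"tx":0.0359,"ty":-0.062,"tz":0,"wx":0,"wy":0,"wz":0},{"tx":0.0359,"ty":-0.062,"tz":0,"wx":0,"wy":0,"wz":0},{"tx":0.0359,"ty":-0.062,"tz":0,"wx":0,"wy":0,"wz":0},{"tx":0.0359,"ty":-0.062,"tz":0,"wx":0,"wy":0,"wz":0},{"tx":0.0359,"ty":-0.062,"tz":0,"wx":0,"wy":0,"wz":0},{"tx":0,"ty":0,"tz":0,"wx":0,"wy":0,"wz":0},{"tx":0,"ty":0,"tz":0,"wx":0,"wy":0,"wz":0},{"tx":0,"ty":0,"tz":0,"wx":0,"wy":0,"wz":0}]'

```text
clock: 5.42
eef_pos: [525.8, 117.3, 100.2]
orientation: [0.597, 0.802, 0.0, -0.0]
force: [-0.6, -0.1, -1.5]
grip_width: 0.244
finger_force: 49.1
```

```bash
python3 - <<'E'
from h import *
o=bot.get_obs(); im,d=bot.capture("wrist"); save("c1",im); print(o["clock"],o["eef_pos"],o["force"],o["grip_width"])
E
```

```text
5.425 [525.7990885  117.26681942 100.17440624] [-0.63729323 -0.06878022 -1.47617944] 0.2442735833519604
```

View pics/c1.png

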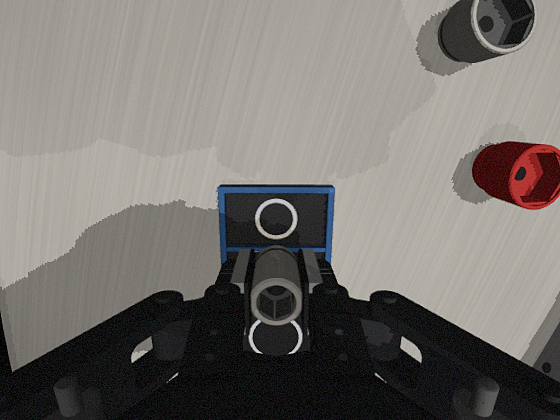

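The socket is held upright between the pads at about (275,300), with ring 1 visible just ahead at (276,218). I'm lowering it.

move_arm --steps '[{"tx":0.0008,"ty":-0.0017,"tz":-0.065,"wx":0,"wy":0,"wz":0},{"tx":0,"ty":0,"tz":-0.045,"wx":0,"wy":0,"wz":0},{"tx":0,"ty":0,"tz":-0.02,"wx":0,"wy":0,"wz":0},{"tx":0,"ty":0,"tz":-0.008,"wx":0,"wy":0,"wz":0},{"tx":0,"ty":0,"tz":0,"wx":0,"wy":0,"wz":0},{"tx":0,"ty":0,"tz":0,"wx":0,"wy":0,"wz":0}]'

```text
clock: 6.22
eef_pos: [527.2, 115.3, 18.1]
orientation: [0.597, 0.802, 0.0, 0.0]
force: [-0.0, 0.6, -1.7]
grip_width: 0.239
finger_force: 49.1
```

move_arm --steps '[{"tx":0,"ty":0,"tz":-0.002,"wx":0,"wy":0,"wz":0},{"tx":0,"ty":0,"tz":-0.001,"wx":0,"wy":0,"wz":0},{"tx":0,"ty":0,"tz":0,"wx":0,"wy":0,"wz":0}]'

```text
clock: 6.6
eef_pos: [527.1, 115.2, 16.4]
orientation: [0.597, 0.802, 0.0, 0.0]
force: [-3.7, -1.5, 15.8]
grip_width: 0.241
finger_force: 50.8
```

move_arm --steps '[{"tx":0,"ty":0,"tz":0,"wx":0,"wy":0,"wz":0},{"tx":0,"ty":0,"tz":0,"wx":0,"wy":0,"wz":0},{"tx":0,"ty":0,"tz":0,"wx":0,"wy":0,"wz":0},{"tx":0,"ty":0,"tz":0.06,"wx":0,"wy":0,"wz":0},{"tx":0,"ty":0,"tz":0.08,"wx":0,"wy":0,"wz":0},{"tx":0,"ty":0,"tz":0.08,"wx":0,"wy":0,"wz":0},{"tx":0,"ty":0,"tz":0,"wx":0,"wy":0,"wz":0},{"tx":0,"ty":0,"tz":0,"wx":0,"wy":0,"wz":0}]' --hand -1

```text
clock: 7.6
eef_pos: [526.5, 114.9, 147.2]
orientation: [0.597, 0.802, -0.0, -0.0]
force: [-0.1, -1.0, -0.1]
grip_width: 0.996
finger_force: 0.0
```

```bash
python3 ws.py 526.7 115 44 p1; python3 -c "print((627.5-527)/600/7,(-274.3-115)/600/7)"
```

```text
t 7.6 tcp [526.5 114.9 147.2] yaw/tilt [0.958 0.286] [ 5.975e-01  8.019e-01 -2.000e-04 -0.000e+00]
px [276. 214.] z 43.3 xy [527.6 114. ] D [21.3 22.3] enc [array([527.7, 114. ]), np.float64(11.5)]
delta xy scaled [ 0.0018 -0.0016] tz to 10: -0.2286
0.02392857142857143 -0.0926904761904762
```

Socket 1 is within 1.4 mm of its ring. Next is socket 2.

move_arm --steps '[{"tx":0.024,"ty":-0.0927,"tz":0,"wx":0,"wy":0,"wz":0},{"tx":0.024,"ty":-0.0927,"tz":0,"wx":0,"wy":0,"wz":0},{"tx":0.024,"ty":-0.0927,"tz":0,"wx":0,"wy":0,"wz":0},{"tx":0.024,"ty":-0.0927,"tz":0,"wx":0,"wy":0,"wz":0},{"tx":0.024,"ty":-0.0927,"tz":0,"wx":0,"wy":0,"wz":0},{"tx":0.024,"ty":-0.0927,"tz":0,"wx":0,"wy":0,"wz":0},{"tx":0.024,"ty":-0.0927,"tz":0,"wx":0,"wy":0,"wz":0},{"tx":0,"ty":0,"tz":0,"wx":0,"wy":0,"wz":0},{"tx":0,"ty":0,"tz":0,"wx":0,"wy":0,"wz":0},{"tx":0,"ty":0,"tz":0,"wx":0,"wy":0,"wz":0}]'

```text
clock: 8.9
eef_pos: [627.5, -272.6, 147.1]
orientation: [0.597, 0.803, 0.0, -0.001]
force: [0.8, -0.0, -0.2]
grip_width: 1.003
finger_force: 0.0
```

```bash
python3 ws.py 627.5 -274.3 40 s2
```

```text
t 8.9 tcp [ 627.5 -272.6  147.1] yaw/tilt [0.958 0.288] [ 5.966e-01  8.025e-01  1.000e-04 -5.000e-04]
px [275. 213.] z 39.2 xy [ 627.9 -274.3] D [28.2 29.1] enc [array([ 628. , -274.3]), np.float64(14.9)]
delta xy scaled [ 0.0007 -0.0029] tz to 10: -0.2285
```

move_arm --steps '[{"tx":0.0007,"ty":-0.0029,"tz":-0.08,"wx":0,"wy":0,"wz":0},{"tx":0,"ty":0,"tz":-0.08,"wx":0,"wy":0,"wz":0},{"tx":0,"ty":0,"tz":-0.05,"wx":0,"wy":0,"wz":0},{"tx":0,"ty":0,"tz":-0.0185,"wx":0,"wy":0,"wz":0},{"tx":0,"ty":0,"tz":0,"wx":0,"wy":0,"wz":0},{"tx":0,"ty":0,"tz":0,"wx":0,"wy":0,"wz":0}]'

```text
clock: 9.7
eef_pos: [628.8, -276.0, 12.0]
orientation: [0.597, 0.802, 0.0, 0.001]
force: [-0.4, -0.4, 1.2]
grip_width: 1.0
finger_force: 0.0
```

move_arm --steps '[{"tx":0,"ty":0,"tz":0,"wx":0,"wy":0,"wz":0},{"tx":0,"ty":0,"tz":0,"wx":0,"wy":0,"wz":0},{"tx":0,"ty":0,"tz":0,"wx":0,"wy":0,"wz":0},{"tx":0,"ty":0,"tz":0,"wx":0,"wy":0,"wz":0}]' --hand 1 --force 50

```text
clock: 10.2
eef_pos: [628.1, -275.9, 10.9]
orientation: [0.597, 0.802, -0.0, 0.0]
force: [-2.2, 0.4, 5.8]
grip_width: 0.326
finger_force: 48.9
```

move_arm --steps '[{"tx":0,"ty":0,"tz":0.06,"wx":0,"wy":0,"wz":0},{"tx":0,"ty":0,"tz":0.09,"wx":0,"wy":0,"wz":0},{"tx":-0.0207,"ty":0.0814,"tz":0,"wx":0,"wy":0,"wz":0},{"tx":-0.0207,"ty":0.0814,"tz":0,"wx":0,"wy":0,"wz":0},{"tx":-0.0207,"ty":0.0814,"tz":0,"wx":0,"wy":0,"wz":0},{"tx":-0.0207,"ty":0.0814,"tz":0,"wx":0,"wy":0,"wz":0},{"tx":-0.0207,"ty":0.0814,"tz":0,"wx":0,"wy":0,"wz":0},{"tx":-0.0207,"ty":0.0814,"tz":0,"wx":0,"wy":0,"wz":0},{"tx":-0.0207,"ty":0.0814,"tz":0,"wx":0,"wy":0,"wz":0},{"tx":0,"ty":0,"tz":0,"wx":0,"wy":0,"wz":0}]'

```text
clock: 11.45
eef_pos: [540.1, 70.2, 100.8]
orientation: [0.595, 0.804, 0.001, -0.0]
force: [-0.6, -0.8, -1.8]
grip_width: 0.329
finger_force: 49.5
```

move_arm --steps '[{"tx":0,"ty":0,"tz":0,"wx":0,"wy":0,"wz":0},{"tx":0,"ty":0,"tz":0,"wx":0,"wy":0,"wz":0}]'

```text
clock: 11.7
eef_pos: [541.3, 64.7, 100.4]
orientation: [0.598, 0.801, -0.0, 0.0]
force: [0.3, 0.1, -1.9]
grip_width: 0.323
finger_force: 49.5
```

move_arm --steps '[{"tx":0,"ty":0.0018,"tz":-0.065,"wx":0,"wy":0,"wz":0},{"tx":0,"ty":0,"tz":-0.045,"wx":0,"wy":0,"wz":0},{"tx":0,"ty":0,"tz":-0.02,"wx":0,"wy":0,"wz":0},{"tx":0,"ty":0,"tz":-0.008,"wx":0,"wy":0,"wz":0},{"tx":0,"ty":0,"tz":0,"wx":0,"wy":0,"wz":0},{"tx":0,"ty":0,"tz":-0.001,"wx":0,"wy":0,"wz":0},{"tx":0,"ty":0,"tz":0,"wx":0,"wy":0,"wz":0}]'

```text
clock: 12.58
eef_pos: [541.3, 67.1, 17.5]
orientation: [0.597, 0.802, 0.0, 0.0]
force: [-0.2, 0.5, -0.6]
grip_width: 0.322
finger_force: 49.6
```

move_arm --steps '[{"tx":0,"ty":-0.0008,"tz":-0.0015,"wx":0,"wy":0,"wz":0},{"tx":0,"ty":0,"tz":0,"wx":0,"wy":0,"wz":0},{"tx":0,"ty":0,"tz":0,"wx":0,"wy":0,"wz":0}]'

```text
clock: 12.95
eef_pos: [541.3, 66.8, 16.8]
orientation: [0.597, 0.802, 0.0, 0.0]
force: [-2.3, 0.1, 9.9]
grip_width: 0.324
finger_force: 50.9
```

move_arm --steps '[{"tx":0,"ty":0,"tz":0,"wx":0,"wy":0,"wz":0},{"tx":0,"ty":0,"tz":0,"wx":0,"wy":0,"wz":0},{"tx":0,"ty":0,"tz":0,"wx":0,"wy":0,"wz":0},{"tx":0,"ty":0,"tz":0.06,"wx":0,"wy":0,"wz":0},{"tx":0,"ty":0,"tz":0.08,"wx":0,"wy":0,"wz":0},{"tx":0,"ty":0,"tz":0.08,"wx":0,"wy":0,"wz":0},{"tx":0,"ty":0,"tz":0,"wx":0,"wy":0,"wz":0},{"tx":0,"ty":0,"tz":0,"wx":0,"wy":0,"wz":0}]' --hand -1

```text
clock: 13.95
eef_pos: [540.8, 66.4, 147.8]
orientation: [0.597, 0.802, -0.0, -0.0]
force: [-0.1, -0.6, 0.1]
grip_width: 0.998
finger_force: 0.0
```

```bash
python3 ws.py 540.7 67.5 46 p2; python3 -c "print((552-541.3)/600/7,(406.7-66.8)/600/7)"
```

```text
t 13.95 tcp [540.8  66.4 147.8] yaw/tilt [0.958 0.286] [ 5.974e-01  8.019e-01 -2.000e-04 -0.000e+00]
px [276. 210.] z 45.2 xy [541.   68.2] D [28.2 29.2] enc [array([541.2,  68.3]), np.float64(14.8)]
delta xy scaled [0.0004 0.0031] tz to 10: -0.2296
0.0025476190476190585 0.08092857142857143
```

Socket 2 is within 0.8 mm. Next is socket 3.

move_arm --steps '[{"tx":0.0025,"ty":0.081,"tz":0,"wx":0,"wy":0,"wz":0},{"tx":0.0025,"ty":0.081,"tz":0,"wx":0,"wy":0,"wz":0},{"tx":0.0025,"ty":0.081,"tz":0,"wx":0,"wy":0,"wz":0},{"tx":0.0025,"ty":0.081,"tz":0,"wx":0,"wy":0,"wz":0},{"tx":0.0025,"ty":0.081,"tz":0,"wx":0,"wy":0,"wz":0},{"tx":0.0025,"ty":0.081,"tz":0,"wx":0,"wy":0,"wz":0},{"tx":0.0025,"ty":0.081,"tz":0,"wx":0,"wy":0,"wz":0},{"tx":0,"ty":0,"tz":0,"wx":0,"wy":0,"wz":0},{"tx":0,"ty":0,"tz":0,"wx":0,"wy":0,"wz":0},{"tx":0,"ty":0,"tz":0,"wx":0,"wy":0,"wz":0}]'

```text
clock: 15.25
eef_pos: [551.9, 405.5, 147.6]
orientation: [0.598, 0.802, -0.001, 0.0]
force: [0.9, 0.2, -0.5]
grip_width: 1.001
finger_force: 0.0
```

```bash
python3 ws.py 552 407 44 s3
```

```text
t 15.25 tcp [551.9 405.5 147.6] yaw/tilt [0.958 0.285] [ 5.979e-01  8.016e-01 -5.000e-04  2.000e-04]
px [278. 210.] z 43.1 xy [553.1 407.8] D [34.2 36. ] enc [array([552.7, 407.8]), np.float64(18.3)]
delta xy scaled [0.002  0.0039] tz to 10: -0.2293
```

move_arm --steps '[{"tx":0.0017,"ty":0.0036,"tz":-0.08,"wx":0,"wy":0,"wz":0},{"tx":0,"ty":0,"tz":-0.08,"wx":0,"wy":0,"wz":0},{"tx":0,"ty":0,"tz":-0.05,"wx":0,"wy":0,"wz":0},{"tx":0,"ty":0,"tz":-0.0177,"wx":0,"wy":0,"wz":0},{"tx":0,"ty":0,"tz":0,"wx":0,"wy":0,"wz":0},{"tx":0,"ty":0,"tz":0,"wx":0,"wy":0,"wz":0}]'

```text
clock: 16.05
eef_pos: [553.3, 409.4, 13.1]
orientation: [0.598, 0.802, 0.001, 0.0]
force: [0.4, 0.7, 0.1]
grip_width: 1.002
finger_force: 0.0
```

move_arm --steps '[{"tx":0,"ty":0,"tz":0,"wx":0,"wy":0,"wz":0},{"tx":0,"ty":0,"tz":0,"wx":0,"wy":0,"wz":0},{"tx":0,"ty":0,"tz":0,"wx":0,"wy":0,"wz":0},{"tx":0,"ty":0,"tz":0,"wx":0,"wy":0,"wz":0}]' --hand 1 --force 60

```text
clock: 16.55
eef_pos: [552.7, 409.0, 12.1]
orientation: [0.597, 0.802, 0.0, 0.0]
force: [-2.3, -1.3, 7.9]
grip_width: 0.402
finger_force: 59.3
```

move_arm --steps '[{"tx":0,"ty":0,"tz":0.06,"wx":0,"wy":0,"wz":0},{"tx":0,"ty":0,"tz":0.09,"wx":0,"wy":0,"wz":0},{"tx":0.0008,"ty":-0.0822,"tz":0,"wx":0,"wy":0,"wz":0},{"tx":0.0008,"ty":-0.0822,"tz":0,"wx":0,"wy":0,"wz":0},{"tx":0.0008,"ty":-0.0822,"tz":0,"wx":0,"wy":0,"wz":0},{"tx":0.0008,"ty":-0.0822,"tz":0,"wx":0,"wy":0,"wz":0},{"tx":0.0008,"ty":-0.0822,"tz":0,"wx":0,"wy":0,"wz":0},{"tx":0.0008,"ty":-0.0822,"tz":0,"wx":0,"wy":0,"wz":0},{"tx":0.0008,"ty":-0.0822,"tz":0,"wx":0,"wy":0,"wz":0},{"tx":0.0008,"ty":-0.0822,"tz":0,"wx":0,"wy":0,"wz":0}]'

```text
clock: 17.8
eef_pos: [556.2, 12.8, 101.6]
orientation: [0.597, 0.802, -0.0, 0.0]
force: [0.7, -0.2, -2.3]
grip_width: 0.405
finger_force: 60.4
```

move_arm --steps '[{"tx":0,"ty":0,"tz":0,"wx":0,"wy":0,"wz":0},{"tx":0,"ty":0,"tz":0,"wx":0,"wy":0,"wz":0},{"tx":0,"ty":0,"tz":0,"wx":0,"wy":0,"wz":0}]'

```text
clock: 18.18
eef_pos: [556.4, 15.7, 101.6]
orientation: [0.597, 0.802, 0.0, -0.0]
force: [-0.4, 0.6, -1.8]
grip_width: 0.408
finger_force: 60.4
```

move_arm --steps '[{"tx":0,"ty":-0.0018,"tz":-0.065,"wx":0,"wy":0,"wz":0},{"tx":0,"ty":0,"tz":-0.045,"wx":0,"wy":0,"wz":0},{"tx":0,"ty":0,"tz":-0.02,"wx":0,"wy":0,"wz":0},{"tx":0,"ty":0,"tz":-0.0065,"wx":0,"wy":0,"wz":0},{"tx":0,"ty":0,"tz":-0.0015,"wx":0,"wy":0,"wz":0},{"tx":0,"ty":0,"tz":-0.001,"wx":0,"wy":0,"wz":0},{"tx":0,"ty":0,"tz":0,"wx":0,"wy":0,"wz":0}]'

```text
clock: 19.05
eef_pos: [556.7, 13.2, 18.6]
orientation: [0.597, 0.802, 0.0, 0.0]
force: [-0.0, -0.3, -2.4]
grip_width: 0.403
finger_force: 60.4
```

move_arm --steps '[{"tx":0,"ty":0.0015,"tz":-0.001,"wx":0,"wy":0,"wz":0},{"tx":0,"ty":0,"tz":-0.0007,"wx":0,"wy":0,"wz":0},{"tx":0,"ty":0,"tz":0,"wx":0,"wy":0,"wz":0},{"tx":0,"ty":0,"tz":0,"wx":0,"wy":0,"wz":0}]'

```text
clock: 19.55
eef_pos: [556.6, 13.8, 18.0]
orientation: [0.598, 0.802, -0.0, 0.001]
force: [-4.0, -3.3, 16.4]
grip_width: 0.408
finger_force: 62.3
```

move_arm --steps '[{"tx":0,"ty":0,"tz":0,"wx":0,"wy":0,"wz":0},{"tx":0,"ty":0,"tz":0,"wx":0,"wy":0,"wz":0},{"tx":0,"ty":0,"tz":0,"wx":0,"wy":0,"wz":0},{"tx":0,"ty":0,"tz":0.06,"wx":0,"wy":0,"wz":0},{"tx":0,"ty":0,"tz":0.08,"wx":0,"wy":0,"wz":0},{"tx":0,"ty":0,"tz":0.08,"wx":0,"wy":0,"wz":0},{"tx":0,"ty":0,"tz":0,"wx":0,"wy":0,"wz":0},{"tx":0,"ty":0,"tz":0,"wx":0,"wy":0,"wz":0}]' --hand -1

```text
clock: 20.55
eef_pos: [556.1, 14.0, 148.7]
orientation: [0.597, 0.802, -0.0, -0.0]
force: [0.1, -0.3, -0.1]
grip_width: 1.003
finger_force: 0.0
```

```bash
python3 ws.py 556.7 13.3 50 p3; python3 -c "print((614-556.6)/600/6,(282-13.8)/600/6)"
```

```text
t 20.55 tcp [556.1  14.  148.7] yaw/tilt [0.958 0.286] [ 5.975e-01  8.019e-01 -2.000e-04 -1.000e-04]
px [277. 215.] z 49.1 xy [557.4  12.9] D [34.3 36.1] enc [array([557.1,  12.8]), np.float64(18.3)]
delta xy scaled [ 0.0022 -0.0019] tz to 10: -0.2312
0.015944444444444438 0.0745
```

Socket 3 is within 0.8 mm. Next is socket 4.

move_arm --steps '[{"tx":0.016,"ty":0.0745,"tz":0,"wx":0,"wy":0,"wz":0},{"tx":0.016,"ty":0.0745,"tz":0,"wx":0,"wy":0,"wz":0},{"tx":0.016,"ty":0.0745,"tz":0,"wx":0,"wy":0,"wz":0},{"tx":0.016,"ty":0.0745,"tz":0,"wx":0,"wy":0,"wz":0},{"tx":0.016,"ty":0.0745,"tz":0,"wx":0,"wy":0,"wz":0},{"tx":0.016,"ty":0.0745,"tz":0,"wx":0,"wy":0,"wz":0},{"tx":0,"ty":0,"tz":0,"wx":0,"wy":0,"wz":0},{"tx":0,"ty":0,"tz":0,"wx":0,"wy":0,"wz":0},{"tx":0,"ty":0,"tz":0,"wx":0,"wy":0,"wz":0}]'

```text
clock: 21.72
eef_pos: [614.0, 281.1, 148.5]
orientation: [0.598, 0.802, -0.001, 0.0]
force: [0.3, 0.2, 0.3]
grip_width: 0.998
finger_force: 0.0
```

```bash
python3 ws.py 614 282 48 s4
```

```text
t 21.73 tcp [614.  281.1 148.5] yaw/tilt [0.958 0.285] [ 5.978e-01  8.016e-01 -6.000e-04  0.000e+00]
px [278. 211.] z 47.1 xy [615.  282.7] D [41.1 42.8] enc [array([614.9, 282.7]), np.float64(21.8)]
delta xy scaled [0.0016 0.0026] tz to 10: -0.2309
```

View pics/s4.png

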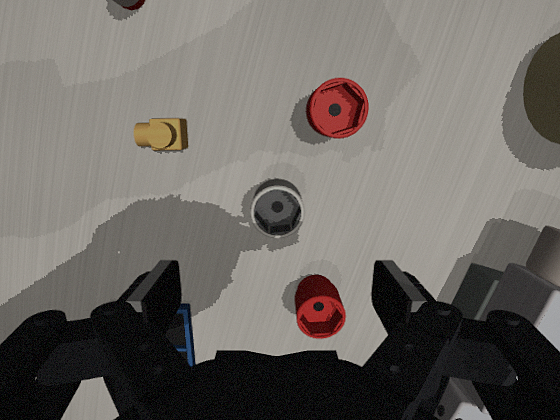

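The steel socket is at (277,210). The red lookalikes at (337,108) and (320,310) are clear of the fingers.

move_arm --steps '[{"tx":0.0014,"ty":0.0022,"tz":-0.08,"wx":0,"wy":0,"wz":0},{"tx":0,"ty":0,"tz":-0.08,"wx":0,"wy":0,"wz":0},{"tx":0,"ty":0,"tz":-0.05,"wx":0,"wy":0,"wz":0},{"tx":0,"ty":0,"tz":-0.018,"wx":0,"wy":0,"wz":0},{"tx":0,"ty":0,"tz":0,"wx":0,"wy":0,"wz":0},{"tx":0,"ty":0,"tz":0,"wx":0,"wy":0,"wz":0}]'

```text
clock: 22.52
eef_pos: [615.6, 284.0, 13.8]
orientation: [0.598, 0.802, 0.001, 0.0]
force: [-0.5, 1.3, 0.3]
grip_width: 0.999
finger_force: 0.0
```

move_arm --steps '[{"tx":0,"ty":0,"tz":0,"wx":0,"wy":0,"wz":0},{"tx":0,"ty":0,"tz":0,"wx":0,"wy":0,"wz":0},{"tx":0,"ty":0,"tz":0,"wx":0,"wy":0,"wz":0},{"tx":0,"ty":0,"tz":0,"wx":0,"wy":0,"wz":0}]' --hand 1 --force 70

```text
clock: 23.02
eef_pos: [615.0, 283.8, 13.1]
orientation: [0.597, 0.802, 0.0, 0.0]
force: [-2.4, -2.1, 8.4]
grip_width: 0.487
finger_force: 70.0
```

move_arm --steps '[{"tx":0,"ty":0,"tz":0.06,"wx":0,"wy":0,"wz":0},{"tx":0,"ty":0,"tz":0.09,"wx":0,"wy":0,"wz":0},{"tx":-0.0097,"ty":-0.0787,"tz":0,"wx":0,"wy":0,"wz":0},{"tx":-0.0097,"ty":-0.0787,"tz":0,"wx":0,"wy":0,"wz":0},{"tx":-0.0097,"ty":-0.0787,"tz":0,"wx":0,"wy":0,"wz":0},{"tx":-0.0097,"ty":-0.0787,"tz":0,"wx":0,"wy":0,"wz":0},{"tx":-0.0097,"ty":-0.0787,"tz":0,"wx":0,"wy":0,"wz":0},{"tx":-0.0097,"ty":-0.0787,"tz":0,"wx":0,"wy":0,"wz":0},{"tx":-0.0097,"ty":-0.0787,"tz":0,"wx":0,"wy":0,"wz":0}]'

```text
clock: 24.15
eef_pos: [573.7, -48.3, 102.4]
orientation: [0.597, 0.802, -0.0, 0.0]
force: [1.1, -0.2, -3.0]
grip_width: 0.482
finger_force: 71.7
```

move_arm --steps '[{"tx":0,"ty":0,"tz":0,"wx":0,"wy":0,"wz":0},{"tx":0,"ty":0,"tz":0,"wx":0,"wy":0,"wz":0},{"tx":0,"ty":0,"tz":0,"wx":0,"wy":0,"wz":0},{"tx":0,"ty":0,"tz":0,"wx":0,"wy":0,"wz":0}]'

```text
clock: 24.65
eef_pos: [574.1, -45.8, 102.3]
orientation: [0.597, 0.802, 0.0, -0.0]
force: [0.1, 0.0, -2.3]
grip_width: 0.485
finger_force: 71.7
```

move_arm --steps '[{"tx":0.0004,"ty":-0.0012,"tz":-0.065,"wx":0,"wy":0,"wz":0},{"tx":0,"ty":0,"tz":-0.045,"wx":0,"wy":0,"wz":0},{"tx":0,"ty":0,"tz":-0.02,"wx":0,"wy":0,"wz":0},{"tx":0,"ty":0,"tz":-0.0065,"wx":0,"wy":0,"wz":0},{"tx":0,"ty":0,"tz":-0.0015,"wx":0,"wy":0,"wz":0},{"tx":0,"ty":0,"tz":-0.0015,"wx":0,"wy":0,"wz":0},{"tx":0,"ty":0,"tz":0,"wx":0,"wy":0,"wz":0},{"tx":0,"ty":0,"tz":0,"wx":0,"wy":0,"wz":0}]'

```text
clock: 25.65
eef_pos: [574.6, -47.6, 19.1]
orientation: [0.597, 0.802, 0.0, 0.0]
force: [-1.1, -1.2, 2.9]
grip_width: 0.484
finger_force: 71.7
```

move_arm --steps '[{"tx":0,"ty":0,"tz":0,"wx":0,"wy":0,"wz":0},{"tx":0,"ty":0,"tz":0,"wx":0,"wy":0,"wz":0},{"tx":0,"ty":0,"tz":0,"wx":0,"wy":0,"wz":0},{"tx":0,"ty":0,"tz":0.06,"wx":0,"wy":0,"wz":0},{"tx":0,"ty":0,"tz":0.08,"wx":0,"wy":0,"wz":0},{"tx":0,"ty":0,"tz":0.08,"wx":0,"wy":0,"wz":0},{"tx":0,"ty":0,"tz":0,"wx":0,"wy":0,"wz":0},{"tx":0,"ty":0,"tz":0,"wx":0,"wy":0,"wz":0}]' --hand -1

```text
clock: 26.65
eef_pos: [574.0, -47.7, 150.2]
orientation: [0.597, 0.802, -0.0, -0.0]
force: [-0.3, -1.2, 1.1]
grip_width: 0.999
finger_force: 0.0
```

```bash
python3 ws.py 574.7 -47.6 54 p4; python3 -c "print((555.4-574.6)/600/7,(-386.7+47)/600/7)"
```

```text
t 26.65 tcp [574.  -47.7 150.2] yaw/tilt [0.958 0.286] [ 5.974e-01  8.019e-01 -2.000e-04 -1.000e-04]
px [277. 216.] z 53.0 xy [575.3 -48.4] D [41.2 43. ] enc [array([574.9, -48.5]), np.float64(21.8)]
delta xy scaled [ 0.0021 -0.0012] tz to 10: -0.2337
-0.004571428571428582 -0.08088095238095237
```

Socket 4 is within 1 mm. Next is socket 5.

move_arm --steps '[{"tx":-0.0046,"ty":-0.081,"tz":0,"wx":0,"wy":0,"wz":0},{"tx":-0.0046,"ty":-0.081,"tz":0,"wx":0,"wy":0,"wz":0},{"tx":-0.0046,"ty":-0.081,"tz":0,"wx":0,"wy":0,"wz":0},{"tx":-0.0046,"ty":-0.081,"tz":0,"wx":0,"wy":0,"wz":0},{"tx":-0.0046,"ty":-0.081,"tz":0,"wx":0,"wy":0,"wz":0},{"tx":-0.0046,"ty":-0.081,"tz":0,"wx":0,"wy":0,"wz":0},{"tx":-0.0046,"ty":-0.081,"tz":0,"wx":0,"wy":0,"wz":0},{"tx":0,"ty":0,"tz":0,"wx":0,"wy":0,"wz":0},{"tx":0,"ty":0,"tz":0,"wx":0,"wy":0,"wz":0},{"tx":0,"ty":0,"tz":0,"wx":0,"wy":0,"wz":0}]'

```text
clock: 27.95
eef_pos: [555.3, -386.2, 150.2]
orientation: [0.597, 0.803, 0.0, -0.0]
force: [-0.3, 0.3, 0.2]
grip_width: 1.002
finger_force: 0.0
```

```bash
python3 ws.py 555.4 -386.7 52 s5
```

```text
t 27.95 tcp [ 555.3 -386.2  150.2] yaw/tilt [0.958 0.288] [ 5.966e-01  8.025e-01  2.000e-04 -5.000e-04]
px [277. 215.] z 51.0 xy [ 556.8 -386.5] D [48.1 49.7] enc [array([ 556.3, -386.6]), np.float64(25.3)]
delta xy scaled [ 0.0024 -0.0005] tz to 10: -0.2336
```

move_arm --steps '[{"tx":0.0019,"ty":-0.0003,"tz":-0.08,"wx":0,"wy":0,"wz":0},{"tx":0,"ty":0,"tz":-0.08,"wx":0,"wy":0,"wz":0},{"tx":0,"ty":0,"tz":-0.05,"wx":0,"wy":0,"wz":0},{"tx":0,"ty":0,"tz":-0.0185,"wx":0,"wy":0,"wz":0},{"tx":0,"ty":0,"tz":0,"wx":0,"wy":0,"wz":0},{"tx":0,"ty":0,"tz":0,"wx":0,"wy":0,"wz":0}]'

```text
clock: 28.75
eef_pos: [556.9, -388.2, 15.0]
orientation: [0.597, 0.802, 0.0, 0.001]
force: [0.7, -0.3, 0.0]
grip_width: 0.998
finger_force: 0.0
```

move_arm --steps '[{"tx":0,"ty":0,"tz":0,"wx":0,"wy":0,"wz":0},{"tx":0,"ty":0,"tz":0,"wx":0,"wy":0,"wz":0},{"tx":0,"ty":0,"tz":0,"wx":0,"wy":0,"wz":0},{"tx":0,"ty":0,"tz":0,"wx":0,"wy":0,"wz":0}]' --hand 1 --force 80

```text
clock: 29.25
eef_pos: [556.4, -388.1, 14.5]
orientation: [0.597, 0.802, -0.0, 0.0]
force: [-2.6, 1.0, 10.6]
grip_width: 0.567
finger_force: 81.6
```

move_arm --steps '[{"tx":0,"ty":0,"tz":0.06,"wx":0,"wy":0,"wz":0},{"tx":0,"ty":0,"tz":0.09,"wx":0,"wy":0,"wz":0},{"tx":0.0108,"ty":0.0754,"tz":0,"wx":0,"wy":0,"wz":0},{"tx":0.0108,"ty":0.0754,"tz":0,"wx":0,"wy":0,"wz":0},{"tx":0.0108,"ty":0.0754,"tz":0,"wx":0,"wy":0,"wz":0},{"tx":0.0108,"ty":0.0754,"tz":0,"wx":0,"wy":0,"wz":0},{"tx":0.0108,"ty":0.0754,"tz":0,"wx":0,"wy":0,"wz":0},{"tx":0.0108,"ty":0.0754,"tz":0,"wx":0,"wy":0,"wz":0}]'

```text
clock: 30.25
eef_pos: [594.9, -115.1, 103.6]
orientation: [0.597, 0.802, -0.0, -0.0]
force: [0.4, -0.9, -2.6]
grip_width: 0.565
finger_force: 83.6
```

move_arm --steps '[{"tx":0,"ty":0,"tz":0,"wx":0,"wy":0,"wz":0},{"tx":0,"ty":0,"tz":0,"wx":0,"wy":0,"wz":0},{"tx":0,"ty":0,"tz":0,"wx":0,"wy":0,"wz":0},{"tx":0,"ty":0,"tz":0,"wx":0,"wy":0,"wz":0}]'

```text
clock: 30.75
eef_pos: [594.8, -117.4, 103.4]
orientation: [0.598, 0.802, -0.0, -0.0]
force: [0.2, 0.6, -2.1]
grip_width: 0.569
finger_force: 83.6
```

move_arm --steps '[{"tx":0,"ty":0.0015,"tz":-0.065,"wx":0,"wy":0,"wz":0},{"tx":0,"ty":0,"tz":-0.045,"wx":0,"wy":0,"wz":0},{"tx":0,"ty":0,"tz":-0.02,"wx":0,"wy":0,"wz":0},{"tx":0,"ty":0,"tz":-0.0065,"wx":0,"wy":0,"wz":0},{"tx":0,"ty":0,"tz":-0.0015,"wx":0,"wy":0,"wz":0},{"tx":0,"ty":0,"tz":-0.001,"wx":0,"wy":0,"wz":0},{"tx":0,"ty":0,"tz":0,"wx":0,"wy":0,"wz":0},{"tx":0,"ty":0,"tz":0,"wx":0,"wy":0,"wz":0}]'

```text
clock: 31.75
eef_pos: [595.2, -115.6, 20.5]
orientation: [0.597, 0.802, 0.0, 0.0]
force: [-1.4, 0.7, 1.7]
grip_width: 0.568
finger_force: 83.6
```

Light contact. I'll release, retreat to z ≈ 230, then shift so the whole tray is in view.

move_arm --steps '[{"tx":0,"ty":0,"tz":0,"wx":0,"wy":0,"wz":0},{"tx":0,"ty":0,"tz":0,"wx":0,"wy":0,"wz":0},{"tx":0,"ty":0,"tz":0,"wx":0,"wy":0,"wz":0},{"tx":0,"ty":0,"tz":0.06,"wx":0,"wy":0,"wz":0},{"tx":0,"ty":0,"tz":0.09,"wx":0,"wy":0,"wz":0},{"tx":0,"ty":0,"tz":0.09,"wx":0,"wy":0,"wz":0},{"tx":-0.022,"ty":0.07,"tz":0.09,"wx":0,"wy":0,"wz":0},{"tx":-0.022,"ty":0.07,"tz":0.02,"wx":0,"wy":0,"wz":0},{"tx":0,"ty":0,"tz":0,"wx":0,"wy":0,"wz":0},{"tx":0,"ty":0,"tz":0,"wx":0,"wy":0,"wz":0}]' --hand -1

```text
clock: 33.0
eef_pos: [569.9, -36.4, 224.4]
orientation: [0.597, 0.802, -0.0, 0.0]
force: [-0.4, 0.3, 0.2]
grip_width: 1.003
finger_force: 0.0
```

```bash
python3 ws.py 594.7 -115.2 58 f5; python3 ws.py 574.7 -47.6 54 f4; python3 ws.py 556.7 13.3 50 f3; python3 ws.py 540.7 67.5 46 f2;python3 ws.py 526.7 115 44 f1
```

```text
t 33.0 tcp [569.9 -36.4 224.4] yaw/tilt [0.958 0.286] [ 5.974e-01  8.019e-01 -3.000e-04  1.000e-04]
px [278. 271.] z 56.8 xy [ 595.1 -113.6] D [47.8 50.9] enc [array([ 595.1, -113.3]), np.float64(26.0)]
delta xy scaled [ 0.0419 -0.1286] tz to 10: -0.3573
t 33.05 tcp [569.9 -36.8 224.1] yaw/tilt [0.958 0.285] [ 5.977e-01  8.017e-01 -3.000e-04 -1.000e-04]
px [278. 207.] z 52.9 xy [575.1 -48.5] D [41.1 42.8] enc [array([574.5, -48.6]), np.float64(21.8)]
delta xy scaled [ 0.0086 -0.0195] tz to 10: -0.3568
t 33.1 tcp [570.  -36.9 224. ] yaw/tilt [0.958 0.285] [ 5.978e-01  8.016e-01 -3.000e-04 -3.000e-04]
px [278. 143.] z 49.3 xy [557.7  12.1] D [34.  34.2] enc [array([557.7,  12. ]), np.float64(17.5)]
delta xy scaled [-0.0205  0.0816] tz to 10: -0.3566
t 33.15 tcp [569.9 -36.8 223.9] yaw/tilt [0.958 0.285] [ 5.979e-01  8.016e-01 -3.000e-04 -4.000e-04]
px [279.  80.] z 45.4 xy [541.8  67.1] D [27.7 27.8] enc [array([541.7,  67. ]), np.float64(14.4)]
delta xy scaled [-0.047   0.1732] tz to 10: -0.3565
t 33.2 tcp [569.9 -36.6 224. ] yaw/tilt [0.958 0.285] [ 5.978e-01  8.016e-01 -2.000e-04 -4.000e-04]
px [278.  27.] z 43.3 xy [528.3 112.5] D [21. 22.] enc [array([528.2, 112.4]), np.float64(11.3)]
delta xy scaled [-0.0693  0.2486] tz to 10: -0.3566
```

View pics/f1.png

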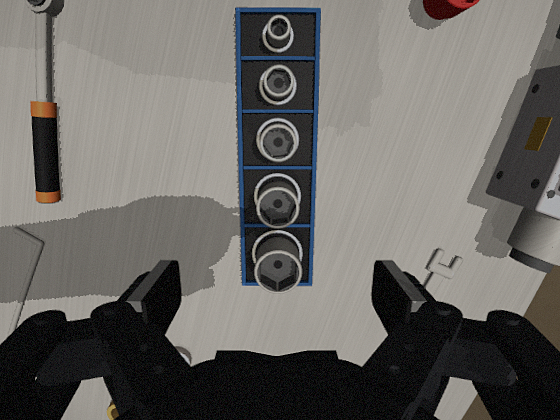

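The final view shows all five steel sockets upright in their compartments, from (278,27) for the smallest to (278,271) for the largest. Their top heights match to about 1 mm, and the measured centre offsets are about 1–3 mm. I judge the larger ones, at the ends of the row, to be mostly an effect of the slanted view. Nothing is touching them, so I'm handing in.

```bash
python3 -c "
from cell import bot
print(bot.job_done())"
```

```text
the job is handed in; nothing more can be done
None
```

I put all five sockets upright in the tray in size order, within about 1–1.5 mm of their rings by my best measurements (up to 3 mm in a more slanted final view), and handed the job in at about 33 s; no verdict was returned.

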